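# Un-nest the saw bench totes into two lug-stacked pairs

### The job

Un-nest the four parts totes beside the bandsaw and build two pairs: the orange tote centred on the orange mat and lined up with it, with the blue tote on top of it; the white tote likewise on the white mat, with the green tote on top of it. Turn each upper tote half a turn relative to the one below (tabs at different ends), so that it stands level on the black lugs instead of nesting. Keep the totes upright and leave the bottle, brush and wooden ring where they are.

Things in the scene. Friction and masses are not known exactly. Their poses are not given: they have to be found in the camera images.
- orange_tote: Orange open plastic tote, 180 g, 60 mm high. Origin: centre of underside; x along length, z up. Upright rim band 130 (x) by 62 mm (y) outside, 3 mm wall, 28 to 60 mm up: pinch it from above across the 62 mm at mid-length. Foot below: 109 by 48 mm. Flat tab out 18 mm from the +x end at the rim, +y half. At the start nested in the green tote, underside 32 mm above the table.
- white_tote: White tote, same shape, size, origin, axes and tab place as the orange; at the start nested in the blue tote, underside 32 mm above the table. In all four totes three black lugs stand inside the rim band, tops 52 mm above the underside: two in the corners at the +x (tab) end, one mid-way across the -x end.
- blue_tote: Blue tote, same as the orange, but its tab is on the -y half of the +x end and sticks out 30 mm. At the start on the table under the white tote; its rim's side and tab show. Any tote set on another the same way round (tabs at the same end) drops in and nests: underside 32 mm above the lower one's underside.
- green_tote: Green tote, same as the blue (tab 30 mm out on the -y half of the +x end). At the start on the table under the orange tote. Any tote set on another turned 180 degrees about z (tabs at different ends) stands on its lugs: underside 52 mm above the lower one's underside, foot 8 mm inside the rim, play 7 mm each way along x, 4 mm along y.
- orange_mat: Flat mat fixed to the bench, orange with a black border, 160 mm (x) by 90 mm (y), 3 mm thick. Origin: centre of its underside; x along its length.
- white_mat: Flat mat fixed to the bench, white with a black border, 160 mm (x) by 90 mm (y), 3 mm thick. Origin: centre of its underside; x along its length.
- glue_bottle: Bystander: standing white glue bottle with an orange cap, 56 mm diameter, 150 mm high. Origin: centre of its underside.
- brush: Bystander: bench brush lying on the bench beyond the totes.
- wood_ring: Bystander: flat sawn wooden ring, 90 mm across, 20 mm thick. Origin: centre of its underside.

How it is judged:
By the outcome, as a careful person would: the job done as asked, in the order asked, and still so for the second after the job is handed in, with the robot touching nothing.
It also fails if it takes over 120 s, if anything falls off the work surface, if the arm or the gripper's body presses on something with over 40 N, if the wrist force passes 120 N, or if a joint passes its speed limit or range.

### The arm

A 7-joint arm with a two-finger parallel gripper is mounted at the origin on the work surface. World frame = base frame: x ahead of the robot, y to its left, z up, the work surface at z = 0. Lengths are in m, angles in rad, forces in N, time in s.
With the tool pointing down it reaches from about 0.4 to 0.85 m from the base axis. Payload 10.4 kg.
Tool frame: the origin (TCP) lies between the finger pads; the fingertips stand ahead of it and the grasp point (between the pads) lies 5 mm behind it (manip.tip_extent is the z of the fingertips in the tool frame, in m); z points along the fingers, y is the line along which they close (so a half turn about z gives the same grasp; the last joint's range is limited). The gripper opens to 85 mm and grips with 20 to 120 N. Pads are 22 mm wide; open, the fingers measure 114 mm over their backs; the gripper's body (76 mm by 85 mm) begins 54 mm behind the grasp point. The pads swing forward as they close: fully open they stand 13 mm farther back than shut.
Start: joints at [-1.308, 0.332, -0.065, 1.46, 0.022, 1.35, -0.088], TCP at [0.176, 0.6, 0.245] pointing down, gripper open.
Joint ranges: [-2.6, 2.6], [-0.5, 2.12], [-1.47, 1.34], [0.16, 2.42], [-1.27, 4.41], [0.06, 2.06], [-2.6, 2.6]. Speed limits (rad/s): [2.22, 2.22, 2.79, 2.79, 3.14, 3.14, 3.14].

### API

Orientations are given as a unit quaternion [x, y, z, w].
In Python, from workcell import status, viewer, manip gives the robot as it stands.
- The arm moves only by the tool play_rows, never from a script. Its argument "plan" is one flat list of numbers, 7 for each row, row after row: the turn, a rotation vector about the tool's x, y, z in degrees, then the shift along the tool's x, y, z in m, then the opening, from 0 (shut) to 1 (fully open). In form: [ax, ay, az, dx, dy, dz, grip, ax, ay, az, dx, dy, dz, grip, ...]. A call has 1 to 20 rows; each row is the pose to reach, as a shift and turn from the pose commanded when the call began, along the tool's axes at that moment; what a row does not reach only later rows make up. A row lasts 1/8 s, in which the tool goes at most 62.5 mm and 10.7 degrees, less where a joint would pass 70% of its speed; a pose out of reach is approached as far as the arm can. A call with a gripper value outside its range is refused whole. The fingers move at their own pace and stop on an object; "squeeze" is the grip in N (left out, the last holds). Time passes only in rows, so rows that repeat a pose let the fingers close. It gives the time, the measured TCP pose, the force, the opening and the grip force at its end, in the units of the state.
- status.get_obs(): the state, without advancing time (a new reading comes with each control period).
- viewer.camera(name): name is "scene" or "top" or "wrist"; returns the picture (480x640x3 uint8, red, green, blue); there is no depth.
- viewer.camera_model(name): a dict with "fx", "fy", "cx", "cy" (pixels), "R" (3x3) and "t" (3): a world point X has camera coordinates R X + t. Camera axes: x right, y down, z forward; pixel columns grow to the right and rows downward; lengths in m; the calibration is good to about 2 mm. A picture is of the moment at which its call begins: read the wrist's pose just before it. camera_model takes no time and is no camera call; for the wrist camera it gives the pose at the moment of the call.
- manip.hand_in(): hands the job in; it is judged then, once.
The state is a dict: "clock": time; "joint_pos": joint angles; "joint_velocities": joint speeds; "tau": joint torques, N m; "position": TCP position; "ee_rot": TCP orientation; "ft_force": force on the tool from outside, world axes, zero at the start; "torque": the same for the moment, N m; "grip_width": opening from 0.0 (shut) to 1.0 (fully open); "grasp_force": force on a finger pad.
Only numpy, scipy, OpenCV 4.12 (cv2) and the standard library are available. Lean on these libraries where they do the work, as an engineer would, in place of code of your own. Each camera call takes 0.05 s, during which the arm holds its last target. There are 200 camera calls.

## Working session

There is one attempt and no reset: what is moved stays moved. The work goes in short steps, Python scripts to look and compute and a tool call to move; the robot and the scene stay as the last step left them, time stands still between calls to the robot, and variables do not carry over. Pictures are saved under pics/ and viewed, at most 14 in all, crops included, and the job is handed in when it is done.

Besides the shell and the picture viewer there is one more tool, called after "Request:" as name(argument=value, ...) on one line, values as JSON. play_rows: Moves the arm, as the interface text tells. Its arguments: {"type":"object","properties":{"plan":{"type":"array","items":{"type":"number"}},"squeeze":{"type":"number"}},"required":["plan"]}

```bash
mkdir -p pics; ls
python3 - <<'E'
from workcell import status, viewer, manip
import cv2,numpy as np
np.set_printoptions(precision=4,suppress=True)
for n in ("scene","top"):
    cv2.imwrite(f"pics/{n}0.png",viewer.camera(n)[:,:,::-1]); m=viewer.camera_model(n); print(n,{k:np.array(v) for k,v in m.items()})
o=status.get_obs(); print(o); print(manip.tip_extent)
E
```

```text
pics
scene {'fx': array(625.0724), 'fy': array(625.0724), 'cx': array(325.8022), 'cy': array(243.4405), 'R': array([[-0.7703,  0.6375,  0.0146],
       [ 0.3907,  0.4899, -0.7794],
       [-0.504 , -0.5946, -0.6264]]), 't': array([ 0.4702, -0.1916,  1.5092])}
top {'fx': array(470.2107), 'fy': array(470.2107), 'cx': array(313.6036), 'cy': array(238.5599), 'R': array([[ 0.0077, -0.9999, -0.0102],
       [-0.988 , -0.006 , -0.1541],
       [ 0.154 ,  0.0113, -0.988 ]]), 't': array([0.0044, 0.6244, 1.0505])}
{'clock': 0.1, 'joint_pos': array([-1.3076,  0.3328, -0.0647,  1.4609,  0.0216,  1.3499, -0.0885]), 'joint_velocities': array([ 0.0011, -0.0031, -0.0017, -0.0012, -0.0005,  0.0008,  0.0006]), 'tau': array([  0.0029, -62.6754,   0.05  , -39.2416,   0.0163,   0.0072,
        -0.    ]), 'position': array([0.1761, 0.5993, 0.2446]), 'ee_rot': array([ 0.1424,  0.9898, -0.0006, -0.    ]), 'ft_force': array([-0.8285,  0.3288, -0.1822]), 'torque': array([ 0.0012, -0.0335, -0.0007]), 'grasp_force': 0.0, 'grip_width': 0.9983138828339678}
0.014
```

View pics/scene0.png

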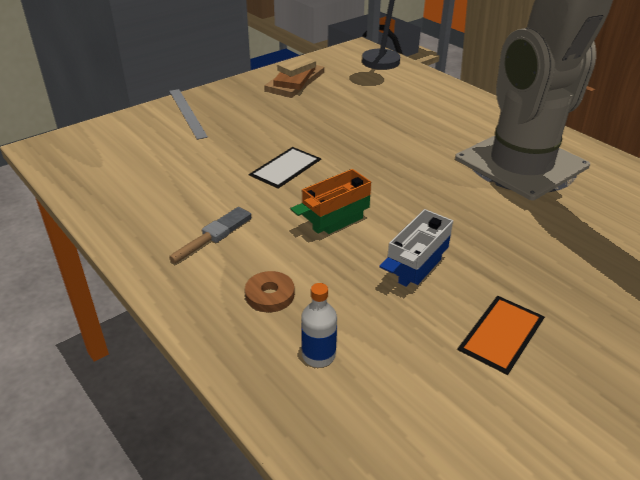

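View pics/top0.png

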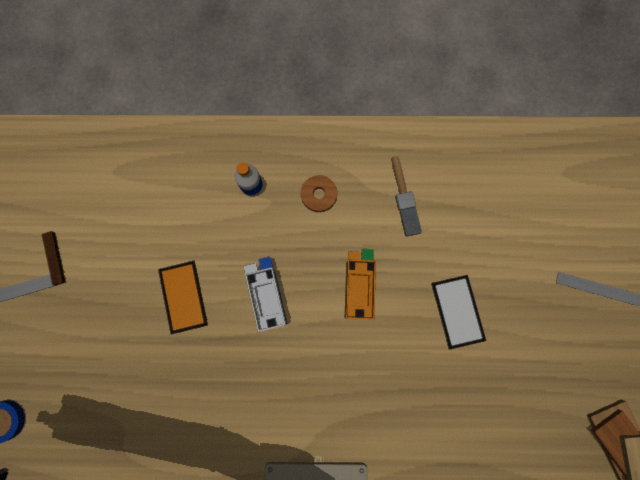

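The top view shows the orange mat at (183,297), white over blue at (266,295), orange over green at (361,285), and the white mat at (458,312). The tabs point up in the image, which is +x. I'll measure them by segmentation.

```bash
cat > h.py <<'E'
from workcell import status, viewer, manip
import cv2,numpy as np
from scipy.spatial.transform import Rotation as Ro
np.set_printoptions(precision=4,suppress=True)
def ray(name,uv,z,m=None):
    m=m or viewer.camera_model(name); R=np.array(m['R']);t=np.array(m['t'])
    uv=np.atleast_2d(np.asarray(uv,float))
    d=np.c_[(uv[:,0]-m['cx'])/m['fx'],(uv[:,1]-m['cy'])/m['fy'],np.ones(len(uv))]@R
    c=-R.T@t
    return (c+d*((z-c[2])/d[:,2])[:,None])[:,:2]
def rect(xy):
    """rect of world points (m): centre, long-axis yaw deg in (-90,90], size"""
    r=cv2.minAreaRect((np.asarray(xy)*1000).astype(np.float32)); b=cv2.boxPoints(r)
    e=[b[1]-b[0],b[2]-b[1]]; l=max(e,key=np.linalg.norm); a=np.degrees(np.arctan2(l[1],l[0]))
    return b.mean(0), (a+90)%180-90, sorted(np.linalg.norm(e,axis=1))
def blob(mask,box):
    k=np.zeros(mask.shape,np.uint8); u0,v0,u1,v1=box; k[v0:v1,u0:u1]=mask[v0:v1,u0:u1]
    n,l,s,c=cv2.connectedComponentsWithStats(k.astype(np.uint8),connectivity=8)
    i=1+np.argmax(s[1:,4]); cs,_=cv2.findContours((l==i).astype(np.uint8),0,cv2.CHAIN_APPROX_NONE)
    return max(cs,key=len)[:,0,:]
def move(target,yaw):
    """print shift (tool axes) and turn from the commanded ~ measured pose to a tool-down pose whose y axis has world yaw"""
    o=status.get_obs(); q=Ro.from_quat(o['ee_rot']); y=q.apply([0,1,0]); cur=np.degrees(np.arctan2(y[1],y[0]))
    print('cur yaw_y',cur,'pos',o['position'],'tilt z',q.apply([0,0,1]),'j',o['joint_pos'])
    dz=-(yaw-cur); print('shift',q.inv().apply(np.array(target)-o['position']),'turn az',dz)
E
python3 - <<'E'
from h import *
im=cv2.imread('pics/top0.png'); hsv=cv2.cvtColor(im,cv2.COLOR_BGR2HSV); H,S,V=cv2.split(hsv)
org=(H<14)&(S>190)&(V>120); wht=(S<40)&(V>120); 
for n,m,b,z in [('omat',org,(155,255,212,338),.003),('wmat',wht,(428,270,490,352),.003),('orange',org|(V<45),(340,246,380,325),.092),('white',wht|(V<45),(240,258,292,336),.092)]:
    c=blob(m,b); print(n,rect(ray('top',c,z)))
cv2.imwrite('pics/crop0.png',cv2.resize(im[235:345,150:490],None,fx=2.35,fy=2.35,interpolation=cv2.INTER_CUBIC))
m=viewer.camera_model('wrist'); o=status.get_obs(); q=Ro.from_quat(o['ee_rot'])
R=np.array(m['R']); c=-R.T@np.array(m['t']); print('wristcam in tool',q.inv().apply(c-o['position']),'axes in tool',q.inv().apply(R), m['fx'])
# rim corners by eye later
move([.48,-.1,.3],90)
E
```

```text
Traceback (most recent call last):
  File "h.py", line 19, in blob
    i=1+np.argmax(s[1:,4]); cs,_=cv2.findContours((l==i).astype(np.uint8),0,cv2.CHAIN_APPROX_NONE)
        ~~~~~~~~~^^^^^^^^^
ValueError: attempt to get argmax of an empty sequence
```

Run:
```python
from h import *
im=cv2.imread('pics/top0.png'); hsv=cv2.cvtColor(im,cv2.COLOR_BGR2HSV); H,S,V=cv2.split(hsv)
for p in [(183,297),(458,312),(361,290),(349,290),(265,300),(250,295),(220,297),(164,290),(367,254),(353,256)]: print(p,hsv[p[1],p[0]],end=' ')
cv2.imwrite('pics/crop0.png',cv2.resize(im[235:345,150:490],None,fx=2.35,fy=2.35,interpolation=cv2.INTER_CUBIC))
m=viewer.camera_model('wrist'); o=status.get_obs(); q=Ro.from_quat(o['ee_rot'])
R=np.array(m['R']); c=-R.T@np.array(m['t']); print('wristcam in tool',q.inv().apply(c-o['position']),'axes in tool',q.inv().apply(R), m['fx'])
org=(H<16)&(S>200)&(V>110); wht=(S<60)&(V>110); 
for n,m,b,z in [('omat',org,(155,255,212,338),.003),('wmat',wht,(428,270,490,352),.003),('orange',org|(V<45),(340,246,380,325),.092),('white',wht|(V<45),(240,258,292,336),.092)]:
  try: c=blob(m,b); print(n,rect(ray('top',c,z)))
  except Exception as e: print(n,'fail')
move([.48,-.1,.3],90)
```

```text
(183, 297) [ 15 208 156] (458, 312) [ 45   3 157] (361, 290) [ 16 211 158] (349, 290) [ 16 207 155] (265, 300) [120   2 158] (250, 295) [ 10  11 144] (220, 297) [ 18 112 148] (164, 290) [ 11 188  34] (367, 254) [ 68 178  96] (353, 256) [ 16 210 159] wristcam in tool [ 0.0834  0.0003 -0.1279] axes in tool [[ 0.0002  1.      0.0001]
 [-0.9461  0.0002 -0.3239]
 [-0.3239 -0.0001  0.9461]] 378.1137029449948
omat (array([489.2521, 323.311 ], dtype=float32), np.float32(14.23291), [np.float32(72.98237), np.float32(142.53424)])
wmat (array([ 459.284 , -334.7528], dtype=float32), np.float32(13.39048), [np.float32(72.81056), np.float32(142.98541)])
orange (array([526.7217, -81.361 ], dtype=float32), np.float32(-5.3430786), [np.float32(30.414545), np.float32(39.826733)])
white (array([491.3092, 117.4253], dtype=float32), np.float32(14.404663), [np.float32(61.41172), np.float32(147.79604)])
cur yaw_y 73.6257179133857 pos [0.1761 0.5993 0.2446] tilt z [-0.0003 -0.0012 -1.    ] j [-1.3076  0.3328 -0.0647  1.4609  0.0216  1.3499 -0.0885]
shift [-0.4887 -0.5854 -0.0546] turn az -16.3742820866143
```

View pics/crop0.png

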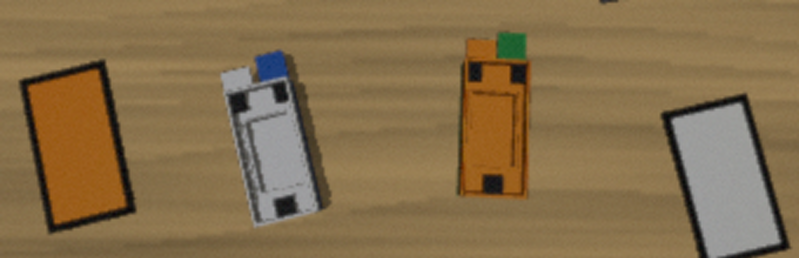

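White sits at about (0.483,0.115) with yaw 14.4, and orange at about (0.506,-0.092) with yaw -1. I'll go above orange now.

Request:
play_rows(plan=[0,0,-5,-0.15,-0.17,-0.035,1,0,0,-10,-0.3,-0.34,-0.035,1,0,0,-15.4,-0.45,-0.5,-0.035,1,0,0,-15.4,-0.511,-0.57,-0.035,1,0,0,-15.4,-0.511,-0.57,-0.035,1,0,0,-15.4,-0.511,-0.57,-0.035,1,0,0,-15.4,-0.511,-0.57,-0.035,1,0,0,-15.4,-0.511,-0.57,-0.035,1,0,0,-15.4,-0.511,-0.57,-0.035,1,0,0,-15.4,-0.511,-0.57,-0.035,1,0,0,-15.4,-0.511,-0.57,-0.035,1,0,0,-15.4,-0.511,-0.57,-0.035,1,0,0,-15.4,-0.511,-0.57,-0.035,1,0,0,-15.4,-0.511,-0.57,-0.035,1,0,0,-15.4,-0.511,-0.57,-0.035,1,0,0,-15.4,-0.511,-0.57,-0.035,1,0,0,-15.4,-0.511,-0.57,-0.035,1])

```text
clock: 2.22
position: [0.5056, -0.0905, 0.2804]
ee_rot: [0.008, 1.0, 0.0, 0.0]
ft_force: [-0.0, 0.5, -0.1]
grip_width: 1.002
grasp_force: 0.0
```

Run:
```python
from h import *
m=viewer.camera_model('wrist'); im=viewer.camera('wrist')[:,:,::-1].copy(); cv2.imwrite('pics/w1.png',im)
H,S,V=cv2.split(cv2.cvtColor(im,cv2.COLOR_BGR2HSV)); print(status.get_obs()['joint_pos'])
np.save('m1.npy',m,allow_pickle=True)
print('centre proj of TCP xy at z .092:', ray('wrist',[[320,240]],.092,m))
```

```text
[-0.5768  0.0545  0.7004  1.7295 -0.0363  1.3704  1.6848]
centre proj of TCP xy at z .092: [[ 0.5299 -0.0901]]
```

View pics/w1.png

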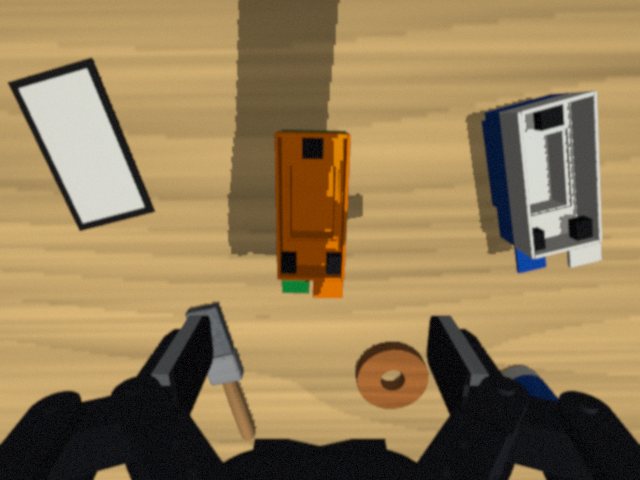

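The wrist view shows the orange rim corners at about (277,132), (350,132), (345,277) and (279,277), with the orange and green tabs below them.

Run:
```python
from h import *
m=np.load('m1.npy',allow_pickle=True).item()
p=ray('wrist',[[277,132],[350,132],[345,277],[279,277]],.092,m); print(p,p.mean(0)); print(rect(p))
# colour-based: top camera, orange rim
im=cv2.imread('pics/top0.png'); H,S,V=cv2.split(cv2.cvtColor(im,cv2.COLOR_BGR2HSV))
k=(H<21)&(S>170)&(V>60)|(V<38); k[:260]=0
c=blob(k,(338,260,384,326)); print('top',rect(ray('top',c,.092)))
move([*p.mean(0),.078],89)
```

```text
[[ 0.4376 -0.1233]
 [ 0.4385 -0.0646]
 [ 0.566  -0.0678]
 [ 0.565  -0.1281]] [ 0.5017 -0.0959]
(array([501.7383, -96.3356], dtype=float32), np.float32(-1.4417953), [np.float32(60.3162), np.float32(128.08731)])
top (array([505.8737, -95.3911], dtype=float32), np.float32(-2.0719376), [np.float32(63.272095), np.float32(128.99132)])
cur yaw_y 89.08421538447863 pos [ 0.5057 -0.0907  0.2804] tilt z [ 0.0002  0.0005 -1.    ] j [-0.5768  0.0545  0.7004  1.7295 -0.0363  1.3704  1.6848]
shift [ 0.0039 -0.0054  0.2024] turn az 0.08421538447862531
```

Request:
play_rows(plan=[0,0,1,0.002,-0.0053,0.05,1,0,0,1,0.002,-0.0053,0.1,1,0,0,1,0.002,-0.0053,0.14,1,0,0,1,0.002,-0.0053,0.17,1,0,0,1,0.002,-0.0053,0.19,1,0,0,1,0.002,-0.0053,0.2,1,0,0,1,0.002,-0.0053,0.2,1,0,0,1,0.002,-0.0053,0.2,1,0,0,1,0.002,-0.0053,0.2,0.6,0,0,1,0.002,-0.0053,0.2,0.4,0,0,1,0.002,-0.0053,0.2,0.4,0,0,1,0.002,-0.0053,0.2,0.4,0,0,1,0.002,-0.0053,0.2,0.4,0,0,1,0.002,-0.0053,0.2,0.4], squeeze=30)

```text
clock: 4.03
position: [0.5041, -0.0967, 0.0811]
ee_rot: [0.017, 1.0, 0.0, 0.001]
ft_force: [-1.5, 0.0, 6.0]
grip_width: 0.716
grasp_force: 32.0
```

Request:
play_rows(plan=[0,0,0,0,0,-0.005,0.4,0,0,0,0,0,-0.015,0.4,0,0,0,0,0,-0.03,0.4,0,0,0,0,0,-0.05,0.4,0,0,0,0,0,-0.08,0.4,0,0,0,0,0,-0.11,0.4,0,0,0,0,0,-0.11,0.4,0,0,0,0,0,-0.11,0.4])

```text
clock: 5.03
position: [0.5034, -0.0964, 0.1901]
ee_rot: [0.017, 1.0, 0.0, -0.0]
ft_force: [0.8, -0.7, -2.1]
grip_width: 0.719
grasp_force: 33.5
```

Run:
```python
from h import *
im=viewer.camera('scene')[:,:,::-1]; im2=viewer.camera('wrist')[:,:,::-1]
cv2.imwrite('pics/l1.png',np.hstack([cv2.resize(im[100:340,200:520],(400,300)),cv2.resize(im2,(400,300))]))
o=status.get_obs(); print(o['ft_force'],o['grip_width'],o['grasp_force'])
move([.489,.323,.19],104.2)
```

```text
[-0.585  -0.444  -1.5826] 0.7166673712983092 33.52853536605835
cur yaw_y 88.02863796222066 pos [ 0.5031 -0.0964  0.1895] tilt z [-0.0015 -0.     -1.    ] j [-0.558   0.1338  0.7174  1.8613 -0.0946  1.1823  1.7275]
shift [ 0.0285  0.4187 -0.0005] turn az -16.171362037779346
```

View pics/l1.png

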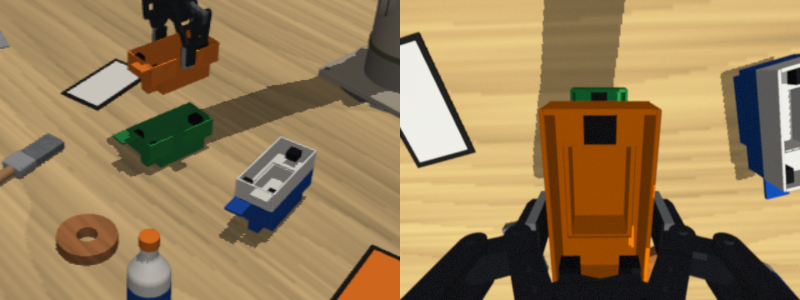

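Orange came up alone and green stayed put. I'll carry it to the orange mat.

Request:
play_rows(plan=[0,0,-4,0.007,0.05,0,0.4,0,0,-8,0.014,0.1,0,0.4,0,0,-12,0.02,0.15,0,0.4,0,0,-16.2,0.0285,0.2,0,0.4,0,0,-16.2,0.0285,0.25,0,0.4,0,0,-16.2,0.0285,0.3,0,0.4,0,0,-16.2,0.0285,0.35,0,0.4,0,0,-16.2,0.0285,0.39,0,0.4,0,0,-16.2,0.0285,0.41,0,0.4,0,0,-16.2,0.0285,0.4187,0,0.4,0,0,-16.2,0.0285,0.4187,0.03,0.4,0,0,-16.2,0.0285,0.4187,0.06,0.4,0,0,-16.2,0.0285,0.4187,0.09,0.4,0,0,-16.2,0.0285,0.4187,0.115,0.4,0,0,-16.2,0.0285,0.4187,0.125,0.4,0,0,-16.2,0.0285,0.4187,0.13,0.4,0,0,-16.2,0.0285,0.4187,0.13,0.4])

```text
clock: 7.25
position: [0.49, 0.3228, 0.0609]
ee_rot: [-0.124, 0.992, 0.0, 0.0]
ft_force: [-1.2, 0.1, -1.1]
grip_width: 0.721
grasp_force: 33.6
```

Run:
```python
from h import *
move([.489,.323,.053],104.2)
```

```text
cur yaw_y 104.20061959575409 pos [0.49   0.3228 0.0609] tilt z [ 0.0006  0.0005 -1.    ] j [-0.955   0.4333  0.3609  1.7753 -0.1815  0.9648  1.2976]
shift [0.0009 0.0004 0.0079] turn az 0.0006195957540882091
```

Request:
play_rows(plan=[0,0,0,0,0,0.004,0.4,0,0,0,0,0,0.008,0.4,0,0,0,0,0,0.0085,0.4,0,0,0,0,0,0.0085,0.8,0,0,0,0,0,0.0085,1,0,0,0,0,0,0.0085,1,0,0,0,0,0,0.0085,1,0,0,0,0,0,-0.01,1,0,0,0,0,0,-0.05,1,0,0,0,0,0,-0.1,1,0,0,0,0,0,-0.16,1,0,0,0,0,0,-0.22,1,0,0,0,0,0,-0.22,1,0,0,0,0,0,-0.22,1])

```text
clock: 9.0
position: [0.4895, 0.3228, 0.2809]
ee_rot: [-0.124, 0.992, 0.0, 0.0]
ft_force: [0.4, -0.3, -0.4]
grip_width: 1.001
grasp_force: 0.0
```

Run:
```python
from h import *
m=viewer.camera_model('wrist'); im=viewer.camera('wrist')[:,:,::-1].copy(); cv2.imwrite('pics/w2.png',im)
np.save('m2.npy',m,allow_pickle=True)
move([.4826,.1152,.281],-75.6)
```

```text
cur yaw_y 104.22175462533504 pos [0.4892 0.3226 0.28  ] tilt z [-0.0007 -0.0004 -1.    ] j [-1.0003  0.2335  0.4072  1.5365 -0.0933  1.3917  1.2328]
shift [ 0.0574 -0.1994 -0.001 ] turn az 179.82175462533502
```

View pics/w2.png

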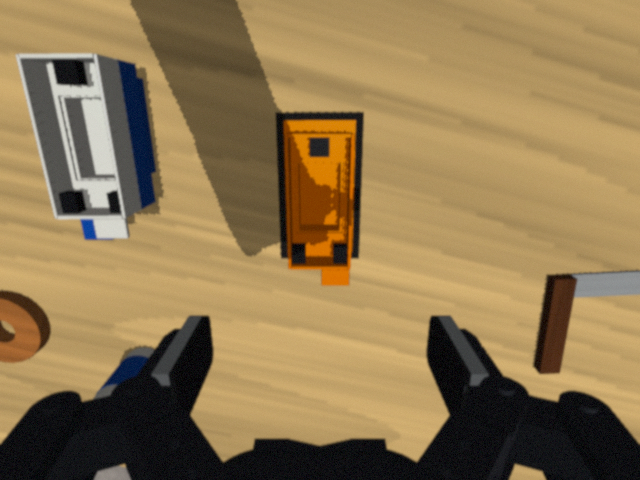

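Orange is on its mat: rim corners at about (285,131), (356,131), (351,268) and (289,268), mat corners at about (277,113), (363,113), (359,258) and (283,258). I'll check centring numerically.

Run:
```python
from h import *
m=np.load('m2.npy',allow_pickle=True).item()
print('mat',rect(ray('wrist',[[277,113],[363,113],[359,258],[283,258]],.003,m)))
print('tote',rect(ray('wrist',[[285,131],[356,131],[351,268],[289,268]],.063,m)))
im=viewer.camera('top')[:,:,::-1].copy(); cv2.imwrite('pics/t2.png',im)
H,S,V=cv2.split(cv2.cvtColor(im,cv2.COLOR_BGR2HSV))
cv2.imwrite('pics/t2c.png',np.hstack([cv2.resize(im[240:345,140:220],None,fx=5,fy=5,interpolation=cv2.INTER_CUBIC),cv2.resize(im[240:345,235:300],None,fx=5,fy=5,interpolation=cv2.INTER_CUBIC)]))
```

```text
mat (array([486.8371, 323.6306], dtype=float32), np.float32(14.644989), [np.float32(87.58279), np.float32(158.95103)])
tote (array([487.7359, 323.5178], dtype=float32), np.float32(14.227844), [np.float32(62.41702), np.float32(130.55316)])
```

View pics/t2c.png

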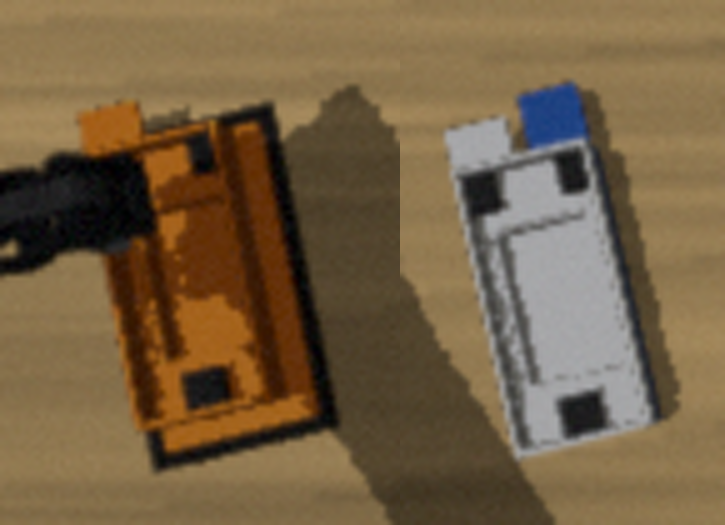

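Orange is centred within about 1 mm and 0.5°. Next is white: turn the wrist half way round and go above it.

Request:
play_rows(plan=[0,0,10,0.005,-0.02,0,1,0,0,20,0.01,-0.04,0,1,0,0,30,0.015,-0.06,0,1,0,0,40,0.02,-0.08,0,1,0,0,50,0.025,-0.1,0,1,0,0,60,0.03,-0.12,0,1,0,0,70,0.035,-0.14,0,1,0,0,80,0.04,-0.16,0,1,0,0,90,0.045,-0.18,0,1,0,0,100,0.05,-0.2,0,1,0,0,110,0.0574,-0.2,0,1,0,0,120,0.0574,-0.2,0,1,0,0,130,0.0574,-0.2,0,1,0,0,140,0.0574,-0.2,0,1,0,0,150,0.0574,-0.2,0,1,0,0,160,0.0574,-0.2,0,1,0,0,170,0.0574,-0.2,0,1,0,0,179.8,0.0574,-0.2,0,1,0,0,179.8,0.0574,-0.2,0,1,0,0,179.8,0.0574,-0.2,0,1])

```text
clock: 11.6
position: [0.4829, 0.1149, 0.2798]
ee_rot: [0.992, 0.127, -0.0, 0.0]
ft_force: [-0.3, -0.4, 0.2]
grip_width: 1.002
grasp_force: 0.0
```

Run:
```python
from h import *
m=viewer.camera_model('wrist'); im=viewer.camera('wrist')[:,:,::-1].copy(); cv2.imwrite('pics/w3.png',im)
np.save('m3.npy',m,allow_pickle=True)
move([.4826,.1152,.080],-75.6)
```

```text
cur yaw_y -75.38706799153665 pos [0.4829 0.1149 0.28  ] tilt z [-0.0006 -0.0003 -1.    ] j [-0.9601  0.0048  0.6453  1.7678 -0.0028  1.3706 -1.63  ]
shift [-0.0001 -0.0004  0.2   ] turn az 0.2129320084633406
```

View pics/w3.png

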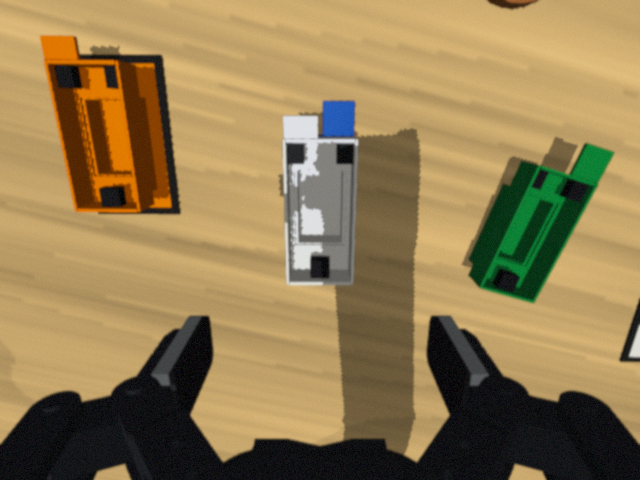

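White's rim corners are at about (285,137), (358,137), (354,285) and (287,285). I'll compute its pose.

Run:
```python
from h import *
m=np.load('m3.npy',allow_pickle=True).item()
r=rect(ray('wrist',[[285,137],[358,137],[354,285],[287,285]],.092,m)); print(r)
move([*(r[0]/1000),.08],r[1]-90)
```

```text
(array([481.4348, 113.5045], dtype=float32), np.float32(14.650574), [np.float32(61.621822), np.float32(131.52502)])
cur yaw_y -75.38706799153665 pos [0.4829 0.1149 0.28  ] tilt z [-0.0006 -0.0003 -1.    ] j [-0.9601  0.0048  0.6453  1.7678 -0.0028  1.3706 -1.63  ]
shift [-0.0017  0.0009  0.2   ] turn az -0.03764172200540372
```

Request:
play_rows(plan=[0,0,0,-0.0015,0.001,0.05,1,0,0,0,-0.0015,0.001,0.1,1,0,0,0,-0.0015,0.001,0.14,1,0,0,0,-0.0015,0.001,0.17,1,0,0,0,-0.0015,0.001,0.19,1,0,0,0,-0.0015,0.001,0.2,1,0,0,0,-0.0015,0.001,0.2,1,0,0,0,-0.0015,0.001,0.2,0.7,0,0,0,-0.0015,0.001,0.2,0.4,0,0,0,-0.0015,0.001,0.2,0.4,0,0,0,-0.0015,0.001,0.2,0.4,0,0,0,-0.0015,0.001,0.2,0.4,0,0,0,-0.0015,0.001,0.195,0.4,0,0,0,-0.0015,0.001,0.185,0.4,0,0,0,-0.0015,0.001,0.17,0.4,0,0,0,-0.0015,0.001,0.15,0.4,0,0,0,-0.0015,0.001,0.12,0.4,0,0,0,-0.0015,0.001,0.09,0.4,0,0,0,-0.0015,0.001,0.09,0.4,0,0,0,-0.0015,0.001,0.09,0.4])

```text
clock: 14.15
position: [0.4816, 0.1135, 0.1901]
ee_rot: [0.992, 0.126, -0.0, -0.0]
ft_force: [0.2, -0.2, -2.6]
grip_width: 0.724
grasp_force: 33.5
```

Run:
```python
from h import *
im=viewer.camera('scene')[:,:,::-1]; im2=viewer.camera('wrist')[:,:,::-1]
cv2.imwrite('pics/l3.png',np.hstack([cv2.resize(im[100:340,200:520],(400,300)),cv2.resize(im2,(400,300))]))
move([.458,-.3345,.19],-76.6)
```

```text
cur yaw_y -75.57797898448574 pos [0.4814 0.1134 0.1895] tilt z [-0.0013 -0.0007 -1.    ] j [-0.9519  0.0802  0.665   1.9017 -0.0532  1.1787 -1.5871]
shift [-0.1342  0.4279 -0.0002] turn az 1.0220210155142553
```

View pics/l3.png

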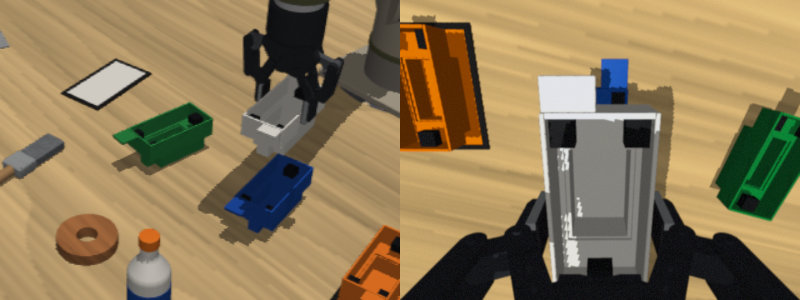

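White lifted alone. On to the white mat.

Request:
play_rows(plan=[0,0,0,-0.015,0.05,0,0.4,0,0,1,-0.03,0.1,0,0.4,0,0,1,-0.046,0.15,0,0.4,0,0,1,-0.062,0.2,0,0.4,0,0,1,-0.078,0.25,0,0.4,0,0,1,-0.094,0.3,0,0.4,0,0,1,-0.11,0.35,0,0.4,0,0,1,-0.123,0.39,0,0.4,0,0,1,-0.13,0.415,0,0.4,0,0,1,-0.1342,0.428,0,0.4,0,0,1,-0.1342,0.428,0.01,0.4,0,0,1,-0.1342,0.428,0.03,0.4,0,0,1,-0.1342,0.428,0.06,0.4,0,0,1,-0.1342,0.428,0.09,0.4,0,0,1,-0.1342,0.428,0.115,0.4,0,0,1,-0.1342,0.428,0.125,0.4,0,0,1,-0.1342,0.428,0.13,0.4,0,0,1,-0.1342,0.428,0.13,0.4])

```text
clock: 16.5
position: [0.4588, -0.3342, 0.0605]
ee_rot: [0.993, 0.117, 0.0, 0.0]
ft_force: [-0.3, 0.1, -2.2]
grip_width: 0.718
grasp_force: 33.5
```

Run:
```python
from h import *
move([.459,-.3345,.052],-76.6)
```

```text
cur yaw_y -76.55518323735886 pos [ 0.4588 -0.3342  0.0605] tilt z [ 0.0003 -0.     -1.    ] j [-0.1446  0.5196  0.8672  1.8454 -0.4687  0.9946 -0.415 ]
shift [0.0001 0.0003 0.0085] turn az 0.04481676264113332
```

Request:
play_rows(plan=[0,0,0,0,0,0.004,0.4,0,0,0,0,0,0.008,0.4,0,0,0,0,0,0.0085,0.4,0,0,0,0,0,0.0085,0.8,0,0,0,0,0,0.0085,1,0,0,0,0,0,0.0085,1,0,0,0,0,0,0.0085,1,0,0,0,0,0,-0.01,1,0,0,0,0,0,-0.05,1,0,0,0,0,0,-0.1,1,0,0,0,0,0,-0.16,1,0,0,0,0,0,-0.22,1,0,0,0,0,0,-0.22,1,0,0,0,0,0,-0.22,1])

```text
clock: 18.25
position: [0.4584, -0.3343, 0.2807]
ee_rot: [0.993, 0.117, 0.0, -0.0]
ft_force: [-0.1, -0.1, -0.7]
grip_width: 1.003
grasp_force: 0.0
```

Run:
```python
from h import *
m=viewer.camera_model('wrist'); im=viewer.camera('wrist')[:,:,::-1].copy(); cv2.imwrite('pics/w4.png',im)
np.save('m4.npy',m,allow_pickle=True)
cv2.imwrite('pics/t4.png',viewer.camera('top')[:,:,::-1])
move([.4816,.1135,.28],-75.6)
```

```text
cur yaw_y -76.58228224179277 pos [ 0.4581 -0.334   0.2795] tilt z [-0.0014  0.0009 -1.    ] j [-0.3004  0.2789  1.0349  1.6081 -0.2425  1.3951 -0.576 ]
shift [ 0.1267 -0.4298 -0.0001] turn az -0.9822822417927739
```

View pics/w4.png

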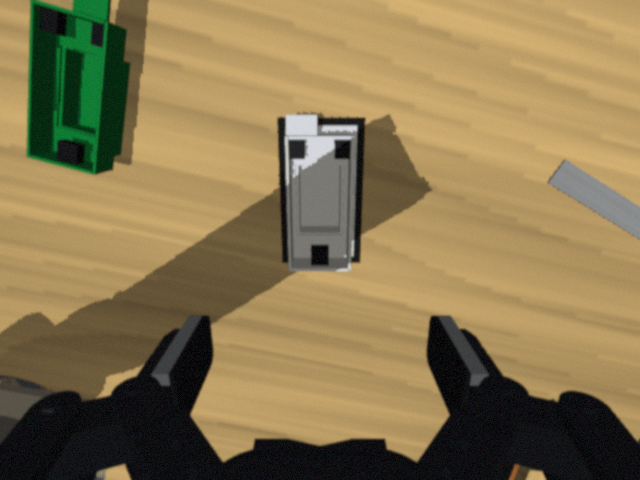

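White is on its mat: rim corners at about (286,135), (356,135), (351,270) and (289,270), mat corners at about (278,118), (365,118), (359,262) and (282,262). I'll check that while going above blue.

Run:
```python
from h import *
m=np.load('m4.npy',allow_pickle=True).item()
print('mat',rect(ray('wrist',[[278,118],[365,118],[359,262],[282,262]],.003,m)))
print('tote',rect(ray('wrist',[[286,135],[356,135],[351,270],[289,270]],.063,m)))
```

```text
mat (array([ 457.0825, -336.0946], dtype=float32), np.float32(13.150566), [np.float32(89.00331), np.float32(158.7579)])
tote (array([ 458.1457, -335.2466], dtype=float32), np.float32(13.106422), [np.float32(61.71531), np.float32(129.55116)])
```

Request:
play_rows(plan=[0,0,-1,0.015,-0.05,0,1,0,0,-1,0.03,-0.1,0,1,0,0,-1,0.045,-0.15,0,1,0,0,-1,0.06,-0.2,0,1,0,0,-1,0.075,-0.25,0,1,0,0,-1,0.09,-0.3,0,1,0,0,-1,0.105,-0.35,0,1,0,0,-1,0.12,-0.4,0,1,0,0,-1,0.1267,-0.43,0,1,0,0,-1,0.1267,-0.43,0,1,0,0,-1,0.1267,-0.43,0,1,0,0,-1,0.1267,-0.43,0,1,0,0,-1,0.1267,-0.43,0,1])

```text
clock: 19.98
position: [0.482, 0.1125, 0.2803]
ee_rot: [0.992, 0.125, -0.0, -0.0]
ft_force: [-1.4, -0.3, -0.0]
grip_width: 1.0
grasp_force: 0.0
```

Run:
```python
from h import *
m=viewer.camera_model('wrist'); im=viewer.camera('wrist')[:,:,::-1].copy(); cv2.imwrite('pics/w5.png',im)
np.save('m5.npy',m,allow_pickle=True)
move([.4816,.1135,.048],-75.4)
H,S,V=cv2.split(cv2.cvtColor(im,cv2.COLOR_BGR2HSV))
```

```text
cur yaw_y -75.63771816638437 pos [0.482  0.1127 0.2804] tilt z [ 0.0001  0.0003 -1.    ] j [-0.9747 -0.0011  0.6618  1.7716  0.0004  1.3707 -1.6331]
shift [-0.0003 -0.0008  0.2324] turn az -0.2377181663843686
```

View pics/w5.png

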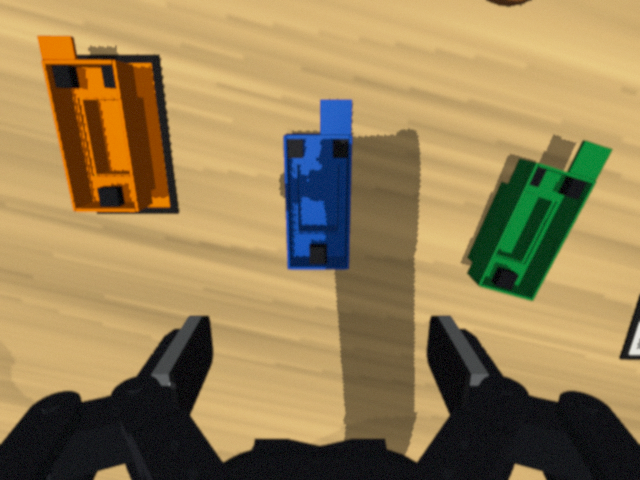

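Blue's rim corners are at about (285,134), (353,134), (349,269) and (289,269).

Run:
```python
from h import *
m=np.load('m5.npy',allow_pickle=True).item()
r=rect(ray('wrist',[[285,134],[353,134],[349,269],[289,269]],.06,m)); print(r)
move([*(r[0]/1000),.048],r[1]-90)
```

```text
(array([481.6522, 112.9521], dtype=float32), np.float32(14.357574), [np.float32(60.351257), np.float32(129.98212)])
cur yaw_y -75.63771816638437 pos [0.482  0.1127 0.2804] tilt z [ 0.0001  0.0003 -1.    ] j [-0.9747 -0.0011  0.6618  1.7716  0.0004  1.3707 -1.6331]
shift [-0.0003 -0.0003  0.2324] turn az 0.004707370725000715
```

Request:
play_rows(plan=[0,0,0,0,0,0.06,1,0,0,0,0,0,0.12,1,0,0,0,0,0,0.17,1,0,0,0,0,0,0.205,1,0,0,0,0,0,0.225,1,0,0,0,0,0,0.232,1,0,0,0,0,0,0.232,1,0,0,0,0,0,0.232,0.7,0,0,0,0,0,0.232,0.4,0,0,0,0,0,0.232,0.4,0,0,0,0,0,0.232,0.4,0,0,0,0,0,0.232,0.4,0,0,0,0,0,0.227,0.4,0,0,0,0,0,0.21,0.4,0,0,0,0,0,0.18,0.4,0,0,0,0,0,0.14,0.4,0,0,0,0,0,0.1,0.4,0,0,0,0,0,0.07,0.4,0,0,0,0,0,0.07,0.4,0,0,0,0,0,0.07,0.4])

```text
clock: 22.52
position: [0.4816, 0.1132, 0.2101]
ee_rot: [0.992, 0.126, -0.0, -0.0]
ft_force: [-1.3, 0.4, -2.3]
grip_width: 0.718
grasp_force: 33.6
```

Run:
```python
from h import *
move([.4885,.323,.21],-255.7)
```

```text
cur yaw_y -75.57569115033013 pos [0.4816 0.1132 0.2101] tilt z [-0.0004  0.0002 -1.    ] j [-0.9824  0.0568  0.6909  1.8766 -0.0389  1.2218 -1.5981]
shift [ 0.059  -0.2015  0.0001] turn az 180.12430884966986
```

Request:
play_rows(plan=[0,0,-10,0.005,-0.02,0,0.4,0,0,-20,0.01,-0.04,0,0.4,0,0,-30,0.015,-0.06,0,0.4,0,0,-40,0.02,-0.08,0,0.4,0,0,-50,0.025,-0.1,0,0.4,0,0,-60,0.03,-0.12,0,0.4,0,0,-70,0.035,-0.14,0,0.4,0,0,-80,0.04,-0.16,0,0.4,0,0,-90,0.045,-0.18,0,0.4,0,0,-100,0.05,-0.19,0,0.4,0,0,-110,0.059,-0.2015,0,0.4,0,0,-120,0.059,-0.2015,0,0.4,0,0,-130,0.059,-0.2015,0,0.4,0,0,-140,0.059,-0.2015,0,0.4,0,0,-150,0.059,-0.2015,0,0.4,0,0,-160,0.059,-0.2015,0,0.4,0,0,-170,0.059,-0.2015,0,0.4,0,0,-179.8,0.059,-0.2015,0,0.4,0,0,-179.8,0.059,-0.2015,0,0.4,0,0,-179.8,0.059,-0.2015,0,0.4])

```text
clock: 25.02
position: [0.4887, 0.3229, 0.2096]
ee_rot: [-0.122, 0.993, -0.0, -0.0]
ft_force: [0.7, 0.7, -1.5]
grip_width: 0.715
grasp_force: 33.6
```

Run:
```python
from h import *
move([.4885,.323,.113],104.2)
```

```text
cur yaw_y 103.99390790186534 pos [0.4887 0.3229 0.2096] tilt z [-0.0009 -0.0008 -1.    ] j [-0.8742  0.2676  0.2539  1.6311 -0.0698  1.253   1.2081]
shift [0.0001 0.0002 0.0966] turn az -0.20609209813466123
```

Request:
play_rows(plan=[0,0,0,0,0,0.02,0.4,0,0,0,0,0,0.045,0.4,0,0,0,0,0,0.07,0.4,0,0,0,0,0,0.085,0.4,0,0,0,0,0,0.092,0.4,0,0,0,0,0,0.096,0.4,0,0,0,0,0,0.1,0.4,0,0,0,0,0,0.103,0.4,0,0,0,0,0,0.1055,0.4,0,0,0,0,0,0.1055,0.4])

```text
clock: 26.28
position: [0.4889, 0.3232, 0.1047]
ee_rot: [-0.124, 0.992, 0.0, -0.0]
ft_force: [-0.5, 0.7, -1.2]
grip_width: 0.717
grasp_force: 33.6
```

Run:
```python
from h import *
a=viewer.camera('scene')[:,:,::-1]; b=viewer.camera('top')[:,:,::-1]
cv2.imwrite('pics/s6.png',np.hstack([cv2.resize(a[220:420,360:600],(480,400)),cv2.resize(b[240:345,140:220],(304,400))]))
print(status.get_obs()['ft_force'])
```

```text
[ 0.1133  0.4478 -1.275 ]
```

View pics/s6.png

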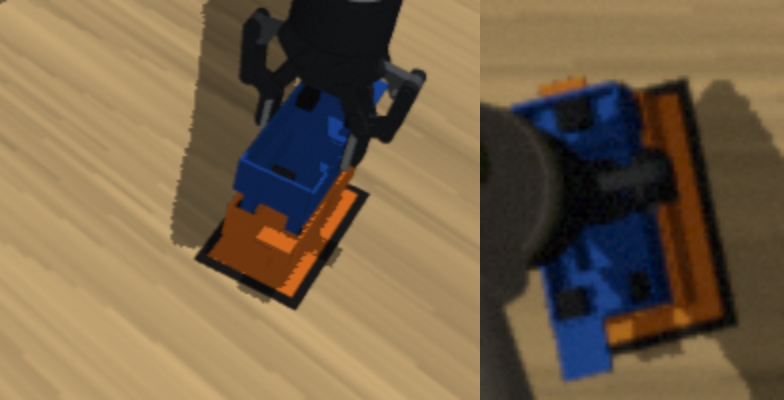

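Blue is turned half way and sits inside the orange rim, tab toward the robot. I'll lower the last 2 mm and release.

Request:
play_rows(plan=[0,0,0,0,0,0.001,0.4,0,0,0,0,0,0.002,0.4,0,0,0,0,0,0.002,0.4,0,0,0,0,0,0.002,0.8,0,0,0,0,0,0.002,1,0,0,0,0,0,0.002,1,0,0,0,0,0,0.002,1,0,0,0,0,0,-0.01,1,0,0,0,0,0,-0.04,1,0,0,0,0,0,-0.08,1,0,0,0,0,0,-0.13,1,0,0,0,0,0,-0.18,1,0,0,0,0,0,-0.18,1,0,0,0,0,0,-0.18,1])

```text
clock: 28.12
position: [0.4888, 0.3231, 0.2849]
ee_rot: [-0.124, 0.992, 0.0, 0.0]
ft_force: [-0.5, 0.9, -0.6]
grip_width: 1.001
grasp_force: 0.0
```

Run:
```python
from h import *
cv2.imwrite('pics/w7.png',viewer.camera('wrist')[:,:,::-1]); cv2.imwrite('pics/s7.png',viewer.camera('scene')[:,:,::-1])
move([.5037,-.096,.285],88)
```

```text
cur yaw_y 104.2265052005176 pos [0.4884 0.3229 0.2838] tilt z [-0.0015 -0.0011 -1.    ] j [-0.881   0.2262  0.2616  1.5243 -0.0588  1.4007  1.2034]
shift [ 0.0882 -0.4098 -0.0008] turn az 16.226505200517593
```

Now to green. I have used 12 pictures so far, so the last two must cover green's grasp and the final check.

Request:
play_rows(plan=[0,0,3,0.01,-0.05,0,1,0,0,6,0.02,-0.1,0,1,0,0,9,0.03,-0.15,0,1,0,0,12,0.04,-0.2,0,1,0,0,16.2,0.055,-0.25,0,1,0,0,16.2,0.066,-0.3,0,1,0,0,16.2,0.077,-0.35,0,1,0,0,16.2,0.086,-0.4,0,1,0,0,16.2,0.0882,-0.41,0,1,0,0,16.2,0.0882,-0.41,0,1,0,0,16.2,0.0882,-0.41,0,1,0,0,16.2,0.0882,-0.41,0,1])

```text
clock: 29.72
position: [0.5043, -0.0946, 0.2846]
ee_rot: [0.016, 1.0, 0.0, -0.0]
ft_force: [0.4, 0.4, 0.5]
grip_width: 0.997
grasp_force: 0.0
```

Run:
```python
from h import *
m=viewer.camera_model('wrist'); im=viewer.camera('wrist')[:,:,::-1].copy()
H,S,V=cv2.split(cv2.cvtColor(im,cv2.COLOR_BGR2HSV))
np.save('m8.npy',m,allow_pickle=True); move([.5037,-.096,.048],88)
k=((H>50)&(H<85)&(S>120)).astype(np.uint8)
c=blob(k,(150,60,450,310)); print(cv2.boundingRect(c), [ (int(v),c[c[:,1]==v][:,0].min(),c[c[:,1]==v][:,0].max()) for v in range(c[:,1].min(),c[:,1].max(),12)])
# composite: wrist crop of blue pair, scene crop, green now
w7=cv2.imread('pics/w7.png'); s7=cv2.imread('pics/s7.png')
cv2.imwrite('pics/c8.png',np.hstack([cv2.resize(im[80:330,220:420],(320,400)),cv2.resize(w7[80:330,220:420],(240,400)),cv2.resize(s7[220:400,430:530],(222,400))]))
```

```text
cur yaw_y 88.12965586985902 pos [ 0.5043 -0.0948  0.2847] tilt z [-0.0002  0.0002 -1.    ] j [-0.4849  0.0508  0.6103  1.7205 -0.0298  1.3798  1.6686]
shift [ 0.0005 -0.0012  0.2367] turn az 0.12965586985902178
(283, 132, 67, 160) [(132, np.int32(286), np.int32(320)), (144, np.int32(284), np.int32(349)), (156, np.int32(284), np.int32(349)), (168, np.int32(284), np.int32(348)), (180, np.int32(285), np.int32(348)), (192, np.int32(285), np.int32(348)), (204, np.int32(285), np.int32(348)), (216, np.int32(286), np.int32(347)), (228, np.int32(286), np.int32(346)), (240, np.int32(286), np.int32(346)), (252, np.int32(286), np.int32(346)), (264, np.int32(288), np.int32(345)), (276, np.int32(288), np.int32(313)), (288, np.int32(289), np.int32(313))]
```

View pics/c8.png

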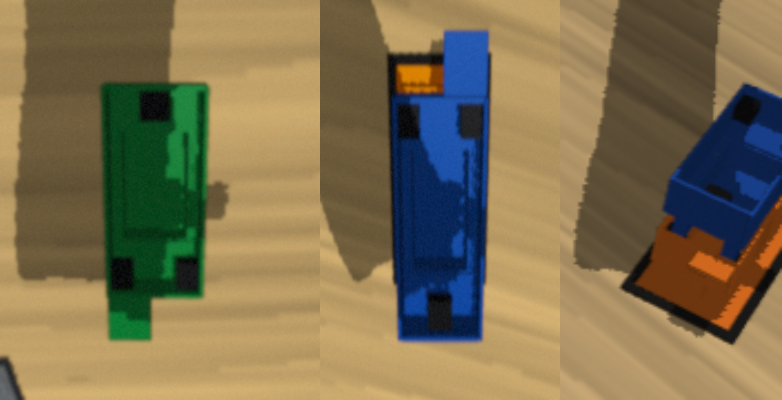

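Green's rim corners are at about (284,132), (350,132), (347,266) and (287,266). Blue stands on orange: rim corners in w7 at about (280,140), (358,140), (355,292) and (285,292).

Run:
```python
from h import *
m=np.load('m8.npy',allow_pickle=True).item()
r=rect(ray('wrist',[[284,132.5],[350,132.5],[347,265.6],[287,265.6]],.06,m)); print(r)
move([*(r[0]/1000),.048],r[1]+90)
m7=dict(viewer.camera_model('wrist'))
# w7 camera from tool pose: same tool-camera offset
o=status.get_obs(); q=Ro.from_quat(o['ee_rot']); R=np.array(m7['R']); c=-R.T@np.array(m7['t'])
ct=q.inv().apply(c-o['position']); Rt=R@q.as_matrix()
q7=Ro.from_quat([-.1236,.9923,0,0]); R7=Rt@q7.as_matrix().T; c7=np.array([.4886,.323,.2845])+q7.apply(ct)
m7['R']=R7; m7['t']=-R7@c7
for z in(.095,.115): print('blue',z,rect(ray('wrist',[[280,140],[358.3,140],[355,292.5],[285,292.5]],z,m7)))
```

```text
(array([503.2875, -96.7546], dtype=float32), np.float32(-1.8417816), [np.float32(60.469727), np.float32(129.11897)])
cur yaw_y 88.12965586985902 pos [ 0.5043 -0.0948  0.2847] tilt z [-0.0002  0.0002 -1.    ] j [-0.4849  0.0508  0.6103  1.7205 -0.0298  1.3798  1.6686]
shift [ 0.0009 -0.002   0.2367] turn az -0.028562513930040723
blue 0.095 (array([495.6385, 325.5029], dtype=float32), np.float32(14.2159195), [np.float32(65.15482), np.float32(137.48276)])
blue 0.115 (array([490.1022, 324.0687], dtype=float32), np.float32(14.215927), [np.float32(61.049126), np.float32(128.81943)])
```

Blue's apparent size matches a rim height of 115 mm, so it stands on the lugs. Now pick up green.

Request:
play_rows(plan=[0,0,0,0.001,-0.002,0.06,1,0,0,0,0.001,-0.002,0.12,1,0,0,0,0.001,-0.002,0.17,1,0,0,0,0.001,-0.002,0.205,1,0,0,0,0.001,-0.002,0.228,1,0,0,0,0.001,-0.002,0.2365,1,0,0,0,0.001,-0.002,0.2365,1,0,0,0,0.001,-0.002,0.2365,0.7,0,0,0,0.001,-0.002,0.2365,0.4,0,0,0,0.001,-0.002,0.2365,0.4,0,0,0,0.001,-0.002,0.2365,0.4,0,0,0,0.001,-0.002,0.2365,0.4,0,0,0,0.001,-0.002,0.23,0.4,0,0,0,0.001,-0.002,0.21,0.4,0,0,0,0.001,-0.002,0.18,0.4,0,0,0,0.001,-0.002,0.14,0.4,0,0,0,0.001,-0.002,0.1,0.4,0,0,0,0.001,-0.002,0.075,0.4,0,0,0,0.001,-0.002,0.075,0.4,0,0,0,0.001,-0.002,0.075,0.4])

```text
clock: 32.28
position: [0.5025, -0.0978, 0.2088]
ee_rot: [0.017, 1.0, 0.0, -0.001]
ft_force: [0.0, -0.1, -2.1]
grip_width: 0.72
grasp_force: 34.0
```

Run:
```python
from h import *
move([.4585,-.3345,.21],-76.7)
```

```text
cur yaw_y 88.02542779579964 pos [ 0.5025 -0.0978  0.2088] tilt z [-0.0012  0.0002 -1.    ] j [-0.4815  0.1068  0.6296  1.8345 -0.0669  1.2226  1.7047]
shift [ 0.0358 -0.2381 -0.0012] turn az 164.72542779579965
```

Request:
play_rows(plan=[0,0,10,0.002,-0.015,0,0.4,0,0,20,0.004,-0.03,0,0.4,0,0,30,0.007,-0.05,0,0.4,0,0,40,0.01,-0.07,0,0.4,0,0,50,0.013,-0.09,0,0.4,0,0,60,0.016,-0.11,0,0.4,0,0,70,0.019,-0.13,0,0.4,0,0,80,0.022,-0.15,0,0.4,0,0,90,0.025,-0.17,0,0.4,0,0,100,0.028,-0.19,0,0.4,0,0,110,0.031,-0.21,0,0.4,0,0,120,0.034,-0.23,0,0.4,0,0,130,0.0358,-0.238,0,0.4,0,0,140,0.0358,-0.238,0,0.4,0,0,150,0.0358,-0.238,0,0.4,0,0,160,0.0358,-0.238,0,0.4,0,0,164.7,0.0358,-0.238,0,0.4,0,0,164.7,0.0358,-0.238,0,0.4,0,0,164.7,0.0358,-0.238,0,0.4])

```text
clock: 34.65
position: [0.4589, -0.3344, 0.2091]
ee_rot: [0.993, 0.117, -0.0, -0.0]
ft_force: [-0.7, -0.0, -2.3]
grip_width: 0.715
grasp_force: 34.0
```

Run:
```python
from h import *
move([.4585,-.3345,.1045],-76.7)
```

```text
cur yaw_y -76.56985188852066 pos [ 0.4589 -0.3344  0.2091] tilt z [-0.001   0.0003 -1.    ] j [-0.3686  0.4155  1.1673  1.71   -0.3969  1.2838 -0.4523]
shift [-0.0003  0.0001  0.1046] turn az 0.13014811147934324
```

Request:
play_rows(plan=[0,0,0,0,0,0.02,0.4,0,0,0,0,0,0.045,0.4,0,0,0,0,0,0.07,0.4,0,0,0,0,0,0.085,0.4,0,0,0,0,0,0.092,0.4,0,0,0,0,0,0.096,0.4,0,0,0,0,0,0.1,0.4,0,0,0,0,0,0.103,0.4,0,0,0,0,0,0.105,0.4,0,0,0,0,0,0.106,0.4,0,0,0,0,0,0.106,0.4])

```text
clock: 36.02
position: [0.4593, -0.3345, 0.1045]
ee_rot: [0.993, 0.116, 0.0, -0.0]
ft_force: [-2.4, 2.8, 6.0]
grip_width: 0.719
grasp_force: 35.0
```

Contact came at the expected lug height, so release.

Request:
play_rows(plan=[0,0,0,0,0,0,0.4,0,0,0,0,0,0,0.8,0,0,0,0,0,0,1,0,0,0,0,0,0,1,0,0,0,0,0,0,1,0,0,0,0,0,-0.01,1,0,0,0,0,0,-0.04,1,0,0,0,0,0,-0.08,1,0,0,0,0,0,-0.13,1,0,0,0,0,0,-0.18,1,0,0,0,0,0,-0.18,1,0,0,0,0,0,-0.18,1])

```text
clock: 37.52
position: [0.459, -0.3344, 0.2836]
ee_rot: [0.993, 0.116, 0.0, -0.0]
ft_force: [0.0, 0.4, -0.6]
grip_width: 0.999
grasp_force: 0.0
```

Run:
```python
from h import *
w=viewer.camera('wrist')[:,:,::-1]; s=viewer.camera('scene')[:,:,::-1]
cv2.imwrite('pics/c9.png',np.hstack([cv2.resize(w[80:330,220:420],(240,400)),cv2.resize(s[110:380,200:560],(533,400))]))
```

```text
(no output)
```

View pics/c9.png

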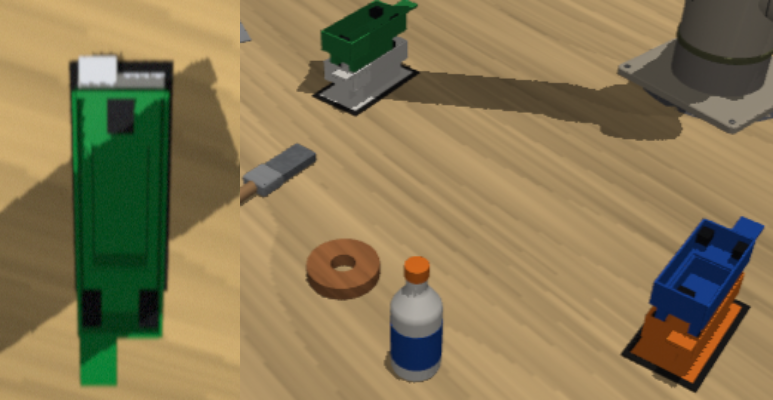

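Green stands on white with its tab toward the robot, and both pairs look upright. I'll do a numeric level check of green with PnP (rim corners at about (280,136), (362,136), (355,290) and (287,290)).

Run:
```python
from h import *
m=viewer.camera_model('wrist'); p=np.array([[280,136],[361.7,136],[355,290],[286.7,290]],float)
print(rect(ray('wrist',p,.115,m)))
K=np.array([[m['fx'],0,m['cx']],[0,m['fy'],m['cy']],[0,0,1]])
ob=np.array([[65,31,0],[65,-31,0],[-65,-31,0],[-65,31,0]],float)/1000
ok,rv,tv=cv2.solvePnP(ob,p,K,None); R=np.array(m['R']); t=np.array(m['t'])
print('z axis',R.T@cv2.Rodrigues(rv)[0][:,2],'pos',R.T@(tv[:,0]-t))
im=viewer.camera('wrist')[:,:,::-1].copy(); H,S,V=cv2.split(cv2.cvtColor(im,cv2.COLOR_BGR2HSV))
c=blob(((H>50)&(H<85)&(S>110)),(220,80,420,335)); print([(int(v),c[c[:,1]==v][:,0].min(),c[c[:,1]==v][:,0].max()) for v in (134,136,138,142,150,170,200,230,260,280,284,288,290,292,294)if (c[:,1]==v).any()])
```

```text
(array([ 460.5286, -334.4879], dtype=float32), np.float32(13.339241), [np.float32(61.657787), np.float32(128.68306)])
z axis [-0.0086 -0.0007  1.    ] pos [ 0.4596 -0.3348  0.1118]
[(134, np.int32(283), np.int32(359)), (136, np.int32(281), np.int32(361)), (138, np.int32(280), np.int32(362)), (142, np.int32(280), np.int32(361)), (150, np.int32(280), np.int32(361)), (170, np.int32(281), np.int32(360)), (200, np.int32(282), np.int32(359)), (230, np.int32(283), np.int32(358)), (260, np.int32(284), np.int32(356)), (280, np.int32(286), np.int32(355)), (284, np.int32(286), np.int32(355)), (288, np.int32(286), np.int32(354)), (290, np.int32(287), np.int32(352)), (292, np.int32(287), np.int32(316)), (294, np.int32(288), np.int32(316))]
```

Green is level, at the right height and aligned. Handing in.

```bash
python3 -c "
from h import *
print(manip.hand_in())"
```

```text
the job is handed in; nothing more can be done
None
```

Job handed in at about 38 s: blue stands on orange on the orange mat and green stands on white on the white mat, each upper tote turned half round onto the lugs, the lower totes centred on their mats to about 1 mm by the wrist camera, and the bottle, brush and ring not touched.

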